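# Set a batten against the fence and the flip stop

### The arm

A 7-joint arm with a two-finger parallel gripper is mounted at the origin on the work surface. World frame = base frame: x ahead of the robot, y to its left, z up, the work surface at z = 0. Lengths are in mm, angles in degrees, forces in N, time in s.
With the tool pointing down it reaches from about 425 to 1025 mm from the base axis. Payload 9.4 kg.
Tool frame: the origin (TCP) lies between the finger pads; the fingertips stand 14 mm ahead of it and the grasp point (between the pads) lies 5 mm behind it; z points along the fingers, y is the line along which they close (so a half turn about z gives the same grasp; the last joint's range is limited). The gripper opens to 93 mm and grips with 3 to 60 N. Pads are 15 mm wide; open, the fingers measure 128 mm over their backs; the gripper's body (75 mm by 188 mm) begins 65 mm behind the grasp point.
Start: joints at [-81.572, 34.337, -0.143, 91.639, 0.103, 54.024, -4.572], TCP at [160.908, 706.918, 232.618] pointing down, gripper open.
Joint ranges: [-147.43, 147.43], [-19.82, 112.94], [-74.19, 73.91], [6.32, 146.72], [-59.91, 239.91], [6.04, 106.73], [-150.56, 150.56]. Speed limits (degrees/s): [127.2, 127.2, 172.46, 172.46, 180, 180, 180].

### API

Orientations are given as [roll, pitch, yaw] about the fixed x, y, z axes, in that order (R = Rz(yaw) Ry(pitch) Rx(roll)).
In Python, from bench import get_state, capture, finish_job gives the robot as it stands. The module is installed in compiled form; this text tells all that it offers.
- The arm moves only by the shell command python3 -m inch 'ROWS' [FORCE]. ROWS is JSON, a list of rows, each an object with "travel": the shift along the world's x, y, z each as a share of 10 cm, from -1 to 1, a list of three; "spin": the turn about the world's z as a share of 2 rad, from -1 to 1; "gripper": the opening, from 0 (shut) to 1 (fully open). In form: [{"travel": [x, y, z], "spin": spin, "gripper": gripper}, ...]. A call has 1 to 5 rows; each row shifts and turns the commanded pose from where the row before left it; what a row does not reach is not made up. A row lasts 1/12 s, in which the tool goes at most 41.7 mm and 7.16 degrees, less where a joint would pass 70% of its speed; a pose out of reach is approached as far as the arm can. A call with a number of a shift or a turn outside -1 to 1 is refused whole. A call with a gripper value outside its range is refused whole. The fingers move at their own pace and stop on an object; FORCE is the grip in N (left out, the last holds). Time passes only in rows, so rows that do not move let the fingers close. It gives the time, the measured TCP pose, the force, the opening and the grip force at its end, in the units of the state.
- get_state(): the state, without advancing time (a new reading comes with each control period).
- capture(name): name is "scene" or "top"; returns a dict with "frame" (384x512x3 uint8, red, green, blue), "K" (3x3 intrinsics, pixels), "world_to_cam" (4x4, takes a point from world to camera coordinates). Camera axes: x right, y up, looking along -z (the intrinsics and any distortion apply to the point x, -y, -z); pixel columns grow to the right and rows downward; lengths in mm; the calibration is good to about 2 mm. A picture is of the moment at which its call begins. There is no depth.
- finish_job(): hands the job in; it is judged then, once.
The state is a dict: "time": time; "q": joint angles; "qd": joint speeds; "joint_torque": joint torques, N m; "position": TCP position; "tool_rot": TCP orientation; "contact_force": force on the tool from outside, world axes, zero at the start; "torque": the same for the moment, N m; "gripper_width": finger opening in mm; "gripper_force": force on a finger pad.
Only numpy, scipy, OpenCV 4.12 (cv2) and the standard library are available. Lean on these libraries where they do the work, as an engineer would, in place of code of your own. Each camera call takes 0.05 s, during which the arm holds its last target. There are 200 camera calls.

### The job

Set the long pine batten up for sawing to length. Press the raised red flip stop all the way down in front of the fence, then push the batten, sliding it on the base board without ever picking it up, until its back edge lies flat against the fence along its whole length and its end butts against the red stop. Leave the black stop raised and do not disturb the other things on the bench.

Things in the scene. Friction and masses are not known exactly. Their poses are not given: they have to be found in the camera images.
- station: Sawing station fixed to the bench, moved and turned a little each time: white base board 200 x 620 x 18 with a silver fence along its far side. Origin on the bench under the fence's FRONT face, mid length; x away from the robot square to the fence, y along the fence to the robot's left. Base: x -160..40, y -310..310, top at z 18. Fence: x 0..20, full length, top at z 68. Lengths in mm.
- batten: Loose pine batten 44 (x) x 240 (y) x 22 (z), 0.1 to 0.2 kg, flat on the base board in front of the right-hand half of the fence, clear of it and a little skewed. Origin: centre of its underside, 18 above the bench. Axes as the station's once in place. Slides with about 1 N.
- batten_left (a point): Batten's corner, at mid thickness, between its back edge (the one that goes to the fence) and its left end (the one that goes to the red stop): 22 along x, 120 along y, 11 up from the batten's origin.
- batten_right (a point): The other corner of the back edge, at the right end: 22 along x, -120 along y, 11 up from the batten's origin.
- red_stop (a joint): Angle (rad) of the red arm. 0: hanging straight down in front of the fence, at its end stop; grows as the arm swings up towards the robot; 1.57: level, pointing at the robot; 2.4: fully up. Starts at 1.6 to 2.1. Stiff pivot (0.06 N m): stays where it is left. Arm: red bar 16 wide along the fence, 26 deep (x -17..9 from the pivot when down), reaching 54 from the pivot.
- red_pivot (a point): Centre of the red stop's pivot: axis along the fence, 18 in front of the fence face, 80 above the bench; axes as the station's. When down, the arm's side faces lie 8 to either side of it along the fence; the batten's end meets the right-hand one. Its carrier on the fence is 36 wide, top 90 above the bench, and reaches 26 in front of the fence. At station y 50 to 190.
- red_arm_end (a point): Middle of the red arm's free end, 54 from the pivot; moves with the arm. When down it is 8 above the base board's top.
- black_stop (a joint): Angle (rad) of the black flip stop, built and read like the red one; it starts at 1.6 to 2.1 and is to stay raised.
- black_pivot (a point): Centre of the black stop's pivot, as for the red one, to its left or its right. The two stops are 80 to 140 apart along the fence.
- offcut: Bystander, leave alone: short pine block 44 x 60 x 22, lying on the base board in front of the fence (origin: centre of underside).
- pencil: Bystander, leave alone: flat green carpenter's pencil, 150 long (plus a point), 14 wide, 7 thick, lying on the base board near its front edge, roughly along the fence (origin: centre of underside).
- tin: Bystander, leave alone: yellow and brown round tin, diameter 76, height 82, on the bench beyond the fence (origin: centre of underside).
- tub: Bystander, leave alone: square clear tub with green label and white lid, 98 x 98 x 112, on the bench beyond the fence (origin: centre of underside).
- glue: Bystander, leave alone: yellow glue bottle with orange cap, diameter 60, height 170, on the bench beyond the fence (origin: centre of underside).
- coupling: Bystander, leave alone: white pipe coupling standing on end, outer diameter 42, height 42, on the bench to the robot's right of the base board (origin: centre of underside).
- sandblock: Bystander, leave alone: cork sanding block 102 x 67 x 30, on the bench to the robot's right (origin: centre of underside).
- backsaw: Bystander, leave alone: small backsaw lying flat on the bench to the robot's left, about 350 long, 22 thick at its wooden handle; handle towards the robot (origin: on the bench, near the front of the handle).
Mind the look-alikes: they are no part of the job. Of the things that look like the batten, the larger one is meant.

How it is judged:
By the outcome, as a careful person would: the job done as asked, in the order asked, and still so for the second after the job is handed in, with the robot touching nothing.
It also fails if it takes over 54 s, if anything falls off the work surface, if the arm or the gripper's body presses on something with over 40 N, if the wrist force passes 120 N, or if a joint passes its speed limit or range.

## Working session

There is one attempt and no reset: what is moved stays moved. The work goes in short steps, Python scripts to look and compute and a shell command to move; the robot and the scene stay as the last step left them, time stands still between calls to the robot, and variables do not carry over. Pictures are saved under pics/ and viewed, at most 10 in all, crops included, and the job is handed in when it is done.

```bash
mkdir -p pics; python3 - <<'E'
from bench import *
import cv2,pickle
d={}
for n in("scene","top"):
    c=capture(n);d[n]=c
    cv2.imwrite(f"pics/{n}0.png",cv2.resize(c["frame"][:,:,::-1],(800,600),interpolation=cv2.INTER_CUBIC))
    print(n,c["K"],c["world_to_cam"],[k for k in c])
pickle.dump(d,open("cap0.pkl","wb"))
print(get_state())
E
```

```text
scene [[393.99937073   0.         258.48035174]
 [  0.         393.99937073 193.18238683]
 [  0.           0.           1.        ]] [[ 6.53235891e-01  7.57133542e-01 -5.62769058e-03 -3.25163766e+02]
 [-5.22794471e-01  4.56405576e-01  7.19986036e-01  2.03869418e+02]
 [ 5.47694087e-01 -4.67378594e-01  6.93965732e-01 -1.76001786e+03]
 [ 0.00000000e+00  0.00000000e+00  0.00000000e+00  1.00000000e+00]] ['frame', 'K', 'world_to_cam']
top [[447.84331005   0.         255.83172005]
 [  0.         447.84331005 190.47571076]
 [  0.           0.           1.        ]] [[ 2.99515068e-04 -9.99813428e-01  1.93137139e-02 -1.17051348e+01]
 [ 9.99477958e-01  9.23264816e-04  3.22948686e-02 -4.76700620e+02]
 [-3.23066750e-02  1.92939585e-02  9.99291760e-01 -1.53813140e+03]
 [ 0.00000000e+00  0.00000000e+00  0.00000000e+00  1.00000000e+00]] ['frame', 'K', 'world_to_cam']
{'time': 0.1, 'q': array([-81.57005747,  34.37979527,  -0.14348159,  91.6752675 ,
         0.10421664,  54.02509926,  -4.57552241]), 'qd': array([ 0.052458  , -0.0260045 , -0.01534791, -0.01531777,  0.03072325,
        0.03750563,  0.00710459]), 'joint_torque': array([ 5.10412108e-03, -7.66551304e+01,  1.50151759e+00, -2.52933133e+01,
       -5.24374063e-02,  1.37244689e-02,  5.71239286e-05]), 'position': array([160.87399498, 706.50142303, 231.85536095]), 'tool_rot': array([-1.79920476e+02,  9.60815977e-03,  1.67174295e+02]), 'contact_force': array([-0.96193227,  0.203191  ,  1.07042069]), 'torque': array([ 0.015101  ,  0.05626255, -0.01444563]), 'gripper_force': 0.0, 'gripper_width': 93.21825980057714}
```

View pics/top0.png

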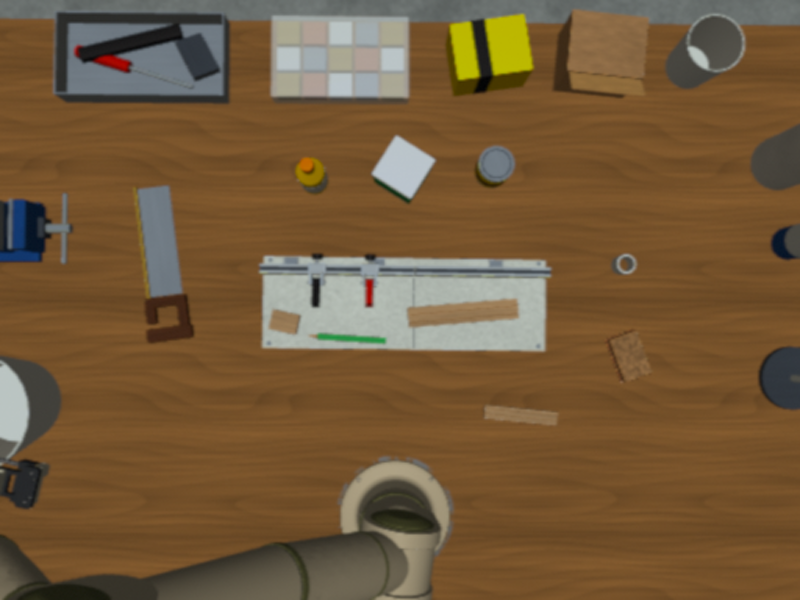

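View pics/scene0.png

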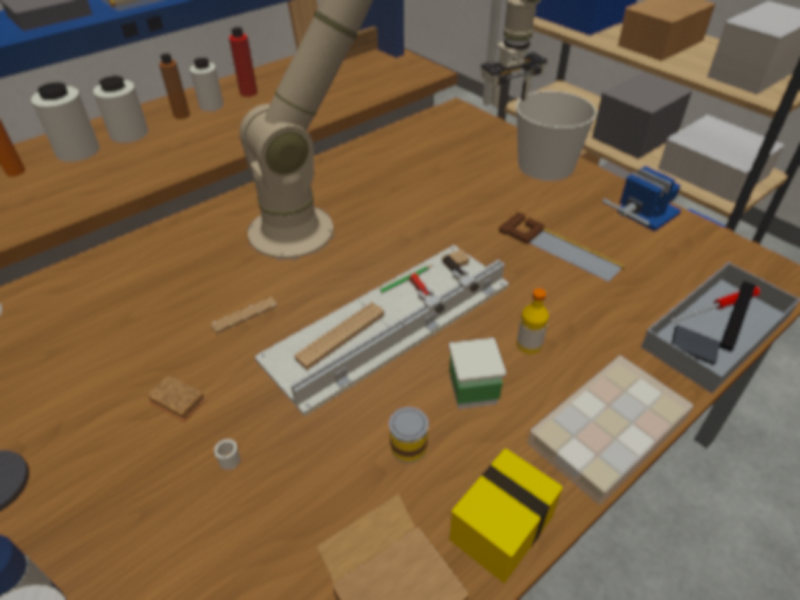

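Top view (800x600): station at (262–548, 257–350), red stop at (369, 290), black stop at (316, 290) to its left. Three things could be the batten: the long plank on the board at (463, 312), the offcut at (285, 321) and a stick on the bare bench at (521, 415). The plank at (463, 312) fits, as it is the larger piece, on the board in front of the right half of the fence. I'll confirm with a crop.

```bash
python3 - <<'E'
import cv2,pickle
d=pickle.load(open("cap0.pkl","rb"))
f=d["top"]["frame"][155:235,160:360,::-1]
cv2.imwrite("pics/topc.png",cv2.resize(f,(800,320),interpolation=cv2.INTER_CUBIC))
E
```

```text
(no output)
```

View pics/topc.png

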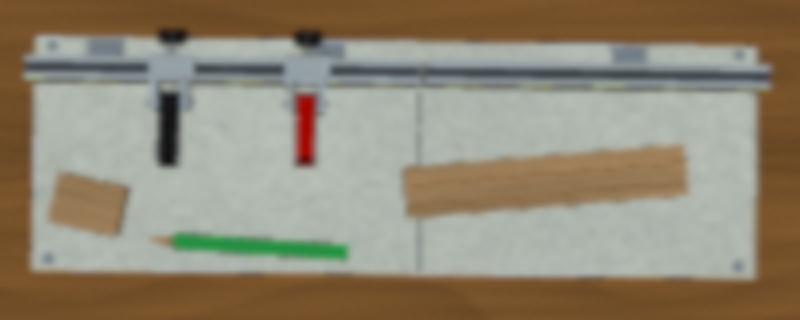

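The crop confirms it: the plank at crop (403–687, 145–217) is about 240 x 44, and the block at (88, 203) is the small offcut. The red arm's end is at crop (305, 164), the black arm's at (168, 164). Next I fit the poses.

```bash
cat > h.py <<'E'
import numpy as np, cv2, pickle
from scipy.optimize import least_squares
def proj(c,P):
    P=np.atleast_2d(P).astype(float); W=c["world_to_cam"]
    q=P@W[:3,:3].T+W[:3,3]; q=q*[1,-1,-1]
    return (q@c["K"].T)[:,:2]/q[:,2:]
def crop2px(uv,x0=160,y0=155,s=4): return (np.array(uv,float)+.5)/s-.5+[x0,y0]
def pose(p,L):
    x,y,a=p; L=np.atleast_2d(L).astype(float); c,s=np.cos(a),np.sin(a)
    return np.c_[x+c*L[:,0]-s*L[:,1], y+s*L[:,0]+c*L[:,1], L[:,2]]
def fit(c,L,uv,p0):
    r=least_squares(lambda p:(proj(c,pose(p,L))-uv).ravel(),p0,x_scale=[10,10,.05])
    return r.x, r.fun.reshape(-1,2)
E
python3 - <<'E'
from h import *
c=pickle.load(open("cap0.pkl","rb"))["top"]
S,r=fit(c,[[40,310,18],[40,-310,18],[-160,-310,18],[-160,310,18],[0,310,68],[0,-310,68]],crop2px([[35,37],[757,47],[755,279],[31,270],[24,80],[770,90]]),[600,0,0])
print("station",S,r.round(1).tolist())
B,r=fit(c,[[22,120,40],[-22,120,40],[22,-120,40],[-22,-120,40]],crop2px([[403,169],[407,217],[684,145],[687,193]]),[550,-100,0])
print("batten",B,r.round(1).tolist())
def loc(w):
    d=w[:2]-S[:2];a=S[2];return np.array([np.cos(a)*d[0]+np.sin(a)*d[1],-np.sin(a)*d[0]+np.cos(a)*d[1]])
for n in(120,-120):print(n,loc(pose(B,[22,n,0])[0]))
for nm,uv in(("red",[305,164]),("black",[168,164])):
    uv=crop2px([uv])
    # unknown y, theta from end (top face edge ~) given pivot x=-18,z=80: front lower/upper edge
    for t in(1.6,1.8,2.0,2.1):
        # end-middle
        f=lambda y:(proj(c,pose(S,[-18-54*np.sin(t),y[0],80-54*np.cos(t)]))-uv).ravel()
        q=least_squares(f,[100]);print(nm,t,q.x,q.fun.round(1))
g=lambda P:pose(S,[P])[0].round(1)
print(g([0,0,0]))
pickle.dump((S,B),open("fit.pkl","wb"))
E
```

```text
station [ 5.23649592e+02 -2.14813157e+01 -1.22541610e-02] [[0.1, -0.1], [-0.1, -0.0], [0.1, 0.1], [-0.0, 0.2], [-0.1, -0.1], [0.0, -0.1]]
batten [ 4.44002999e+02 -1.46739233e+02  8.52206586e-02] [[-0.3, -0.5], [-0.1, 0.5], [-0.0, -0.5], [0.4, 0.5]]
120 [-67.88861789  -4.65306834]
-120 [ -44.53168925 -243.51380995]
red 1.6 [76.1955367] [-0.   1.4]
red 1.8 [75.92487099] [-0.  1.]
red 2.0 [75.66883977] [ 0.  -0.2]
red 2.1 [75.54936532] [ 0. -1.]
black 1.6 [188.38451232] [-0.  1.]
black 1.8 [187.30231158] [-0.   0.5]
black 2.0 [186.27719006] [ 0.  -0.6]
black 2.1 [185.79876942] [ 0.  -1.4]
[523.6 -21.5   0. ]
```

```bash

python3 -m inch '[{"travel":[0.16,-0.36,0],"spin":0.053,"gripper":0},{"travel":[0.16,-0.36,0],"spin":0.053,"gripper":0},{"travel":[0.16,-0.36,0],"spin":0,"gripper":0},{"travel":[0.16,-0.36,0],"spin":0,"gripper":0},{"travel":[0.16,-0.36,0],"spin":0,"gripper":0}]' 20
python3 -m inch '[{"travel":[0.16,-0.36,0],"spin":0,"gripper":0},{"travel":[0.16,-0.36,0],"spin":0,"gripper":0},{"travel":[0.16,-0.36,0],"spin":0,"gripper":0},{"travel":[0.16,-0.36,0],"spin":0,"gripper":0},{"travel":[0.16,-0.36,0],"spin":0,"gripper":0}]'
python3 -m inch '[{"travel":[0.16,-0.36,0],"spin":0,"gripper":0},{"travel":[0.16,-0.36,0],"spin":0,"gripper":0},{"travel":[0.16,-0.36,0],"spin":0,"gripper":0},{"travel":[0.16,-0.36,0],"spin":0,"gripper":0},{"travel":[0,0,0],"spin":0,"gripper":0}]'
```

```text
time: 0.52
position: [241.4, 524.9, 232.3]
tool_rot: [-180.0, -0.0, 179.3]
contact_force: [0.1, 1.1, 0.8]
gripper_width: 64.2
gripper_force: 0.0
time: 0.93
position: [321.2, 345.0, 232.5]
tool_rot: [-180.0, -0.0, 179.3]
contact_force: [1.0, 1.0, -0.6]
gripper_width: 30.7
gripper_force: 0.0
time: 1.35
position: [386.9, 196.0, 232.6]
tool_rot: [-179.9, 0.0, 178.8]
contact_force: [-0.3, -0.6, -1.0]
gripper_width: 1.0
gripper_force: 0.0
```

```bash

python3 -m inch '[{"travel":[0.19,-0.35,0],"spin":0,"gripper":0},{"travel":[0.19,-0.35,0],"spin":0,"gripper":0},{"travel":[0.19,-0.35,0],"spin":0,"gripper":0},{"travel":[0.2,-0.35,0],"spin":0,"gripper":0},{"travel":[0,0,0],"spin":0,"gripper":0}]'
python3 -m inch '[{"travel":[0,0,-0.3],"spin":0,"gripper":0},{"travel":[0,0,-0.3],"spin":0,"gripper":0},{"travel":[0,0,-0.2],"spin":0,"gripper":0},{"travel":[0,0,0],"spin":0,"gripper":0}]'
```

```text
time: 1.77
position: [464.9, 56.4, 232.7]
tool_rot: [-179.9, 0.1, 178.8]
contact_force: [-0.1, 0.0, 0.4]
gripper_width: 0.9
gripper_force: 0.0
time: 2.1
position: [460.0, 62.9, 149.6]
tool_rot: [-179.9, -0.3, 179.3]
contact_force: [-1.1, -0.3, -0.6]
gripper_width: 0.4
gripper_force: 0.0
```

```bash

python3 -m inch '[{"travel":[0,0,0],"spin":0,"gripper":0},{"travel":[0,0,0],"spin":0,"gripper":0},{"travel":[0,0,0],"spin":0,"gripper":0}]'
python3 - <<'E'
from h import *
from bench import *
c=capture("top");d=capture("scene")
cv2.imwrite("pics/a.png",np.vstack([cv2.resize(x["frame"][a:a+80,b:b+200,::-1],(700,280),interpolation=cv2.INTER_CUBIC) for x,a,b in((c,155,160),(d,140,170))]))
E
```

```text
time: 2.35
position: [462.6, 63.3, 153.8]
tool_rot: [180.0, 0.1, 179.3]
contact_force: [0.4, -0.0, 0.1]
gripper_width: 0.5
gripper_force: 0.0
```

View pics/a.png

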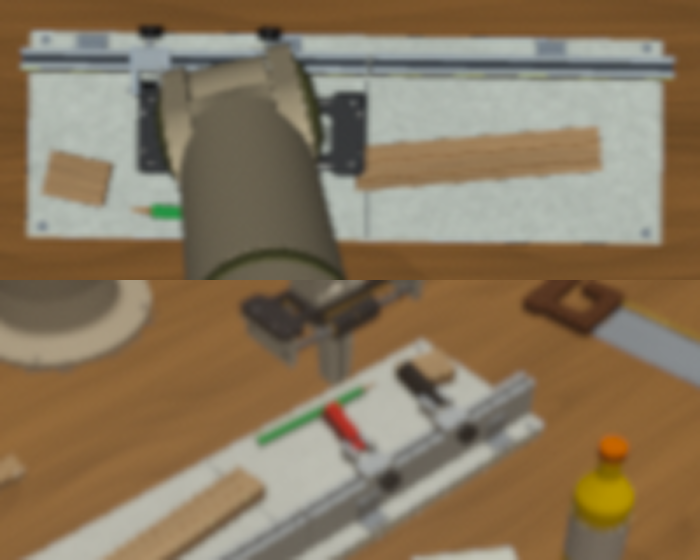

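The top view shows the gripper over the red stop and no contact yet; the scene view shows the red arm (crop 345, 425) still raised under the fingers. Measured y is 63 where I want 55, so I trim it and re-read.

```bash

python3 -m inch '[{"travel":[0,-0.08,0],"spin":0,"gripper":0},{"travel":[0,0,0],"spin":0,"gripper":0},{"travel":[0,0,0],"spin":0,"gripper":0}]'
python3 -m inch '[{"travel":[0,0,0],"spin":0,"gripper":0}]'
python3 - <<'E'
from h import *
c=pickle.load(open("cap0.pkl","rb"))["top"]
for y in(55,63):
  for z in (215,235): print(y,z,(proj(c,[462,y,z])-[160,155])*3.5)
E
```

```text
time: 2.7
position: [462.0, 54.3, 153.0]
tool_rot: [-180.0, 0.0, 179.3]
contact_force: [0.6, -0.2, -0.6]
gripper_width: 0.5
gripper_force: 0.0
time: 2.78
position: [462.0, 54.7, 152.8]
tool_rot: [180.0, 0.0, 179.3]
contact_force: [-0.3, -0.0, 1.1]
gripper_width: 0.5
gripper_force: 0.0
55 215 [[262.25882464 133.4814723 ]]
55 235 [[261.60853161 132.85420328]]
63 215 [[252.87316855 133.47388859]]
63 235 [[252.08037027 132.84643098]]
```

```bash

python3 -m inch '[{"travel":[0,0,-0.15],"spin":0,"gripper":0},{"travel":[0,0,-0.15],"spin":0,"gripper":0},{"travel":[0,0,-0.1],"spin":0,"gripper":0},{"travel":[0,0,0],"spin":0,"gripper":0}]'
python3 -m inch '[{"travel":[0,0,-0.1],"spin":0,"gripper":0},{"travel":[0,0,-0.1],"spin":0,"gripper":0},{"travel":[0,0,-0.1],"spin":0,"gripper":0},{"travel":[0,0,-0.08],"spin":0,"gripper":0},{"travel":[0,0,0],"spin":0,"gripper":0}]'
```

```text
time: 3.12
position: [461.0, 54.9, 111.1]
tool_rot: [-180.0, -0.2, 179.3]
contact_force: [0.6, -0.2, 0.8]
gripper_width: 0.5
gripper_force: 0.0
time: 3.53
position: [461.7, 55.0, 73.9]
tool_rot: [-180.0, -0.1, 179.3]
contact_force: [0.5, 0.9, 0.0]
gripper_width: 0.7
gripper_force: 0.0
```

```bash

python3 -m inch '[{"travel":[0.05,0,-0.1],"spin":0,"gripper":0},{"travel":[0.05,0,-0.05],"spin":0,"gripper":0},{"travel":[0.05,0,0],"spin":0,"gripper":0},{"travel":[0.03,0,0],"spin":0,"gripper":0},{"travel":[0,0,0],"spin":0,"gripper":0}]'
python3 -m inch '[{"travel":[0.02,0,0],"spin":0,"gripper":0},{"travel":[0.02,0,0],"spin":0,"gripper":0},{"travel":[0,0,0],"spin":0,"gripper":0}]'
```

```text
time: 3.95
position: [480.3, 54.8, 59.5]
tool_rot: [-180.0, -0.0, 179.3]
contact_force: [-0.8, -0.2, -0.3]
gripper_width: 0.4
gripper_force: 0.5
time: 4.2
position: [481.0, 54.8, 59.6]
tool_rot: [-180.0, -0.3, 179.4]
contact_force: [-9.1, 1.0, 0.6]
gripper_width: 0.5
gripper_force: 4.3
```

```bash

python3 -m inch '[{"travel":[-0.2,0,0],"spin":0,"gripper":0},{"travel":[-0.15,0,0.2],"spin":0,"gripper":0},{"travel":[0,0,0.3],"spin":0,"gripper":0},{"travel":[0,0,0.2],"spin":0,"gripper":0},{"travel":[0,0,0],"spin":0,"gripper":0}]'
python3 -m inch '[{"travel":[0,-0.3,0],"spin":0,"gripper":0},{"travel":[0,-0.3,0],"spin":0,"gripper":0},{"travel":[0,-0.3,0],"spin":0,"gripper":0},{"travel":[0,-0.3,0],"spin":0,"gripper":0},{"travel":[0,-0.3,0],"spin":0,"gripper":0}]'
python3 -m inch '[{"travel":[0,-0.3,0],"spin":0,"gripper":0},{"travel":[0,-0.17,0],"spin":0,"gripper":0},{"travel":[-0.2,0,0],"spin":0,"gripper":0},{"travel":[-0.2,0,0],"spin":0,"gripper":0},{"travel":[0,0,0],"spin":0,"gripper":0}]'
python3 -m inch '[{"travel":[0,0,0],"spin":0,"gripper":0}]'
python3 - <<'E'
from h import *
from bench import *
c=capture("top");d=capture("scene")
cv2.imwrite("pics/b.png",np.vstack([cv2.resize(x["frame"][a:a+80,b:b+200,::-1],(700,280),interpolation=cv2.INTER_CUBIC) for x,a,b in((c,155,160),(d,155,150))]))
E
```

```text
time: 4.62
position: [451.0, 55.2, 133.2]
tool_rot: [179.9, 0.4, 179.3]
contact_force: [-0.0, 0.8, 0.2]
gripper_width: 0.3
gripper_force: 0.0
time: 5.03
position: [449.5, -96.5, 129.6]
tool_rot: [-180.0, 0.1, 179.4]
contact_force: [0.3, -0.4, -0.9]
gripper_width: 0.3
gripper_force: 0.0
time: 5.45
position: [405.1, -142.7, 129.3]
tool_rot: [180.0, -0.2, 179.2]
contact_force: [-1.9, 0.3, -0.2]
gripper_width: 0.6
gripper_force: 0.0
time: 5.53
position: [408.7, -142.5, 129.6]
tool_rot: [-180.0, 0.0, 179.3]
contact_force: [0.8, 0.6, 0.2]
gripper_width: 0.4
gripper_force: 0.0
```

View pics/b.png

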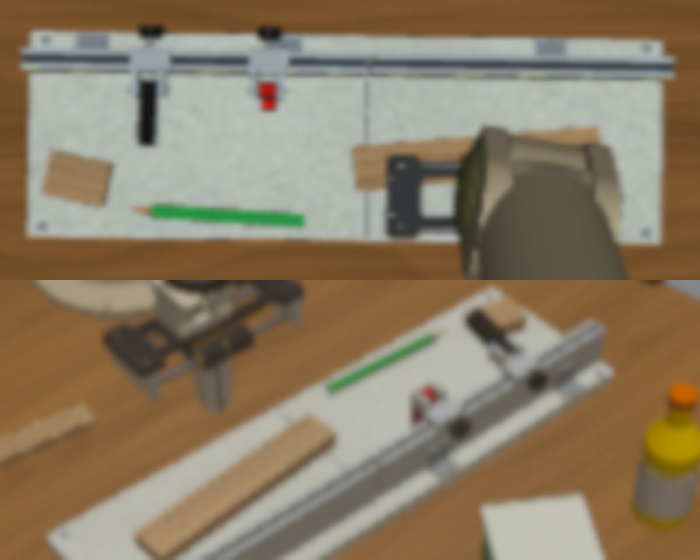

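```bash
python3 - <<'E'
from h import *
c=pickle.load(open("cap0.pkl","rb"))["top"]
S,B=pickle.load(open("fit.pkl","rb"))
for t in(0,.15,.3,.6):
    p=[[-18-a*np.sin(t)+b*np.cos(t),75.8,80-a*np.cos(t)-b*np.sin(t)] for a,b in((54,-17),(54,9),(0,-17))]
    print(t,((proj(c,pose(S,p))-[160,155])*3.5).round(1).tolist())
E
python3 -m inch '[{"travel":[-0.03,0,-0.2],"spin":0,"gripper":0},{"travel":[0,0,-0.2],"spin":0,"gripper":0},{"travel":[0,0,-0.2],"spin":0,"gripper":0},{"travel":[0,0,-0.2],"spin":0,"gripper":0},{"travel":[0,0,0],"spin":0,"gripper":0}]'
python3 -m inch '[{"travel":[0,0,0],"spin":0,"gripper":0}]'
```

```text
0 [[267.9, 110.3], [268.2, 83.6], [266.5, 107.9]]
0.15 [[267.7, 118.3], [268.1, 92.1], [266.4, 107.6]]
0.3 [[267.5, 125.6], [268.0, 100.4], [266.4, 106.9]]
0.6 [[267.0, 138.1], [267.7, 116.3], [266.3, 104.3]]
time: 6.05
position: [406.4, -141.5, 46.9]
tool_rot: [180.0, -0.1, 179.4]
contact_force: [0.2, 0.5, -0.0]
gripper_width: 0.7
gripper_force: 0.0
time: 6.13
position: [406.2, -141.7, 48.9]
tool_rot: [180.0, -0.1, 179.4]
contact_force: [-0.7, -0.6, 0.3]
gripper_width: 0.3
gripper_force: 0.0
```

```bash

python3 -m inch '[{"travel":[0,0,-0.11],"spin":0,"gripper":0},{"travel":[0.08,0,0],"spin":0,"gripper":0},{"travel":[0.06,0,0],"spin":0,"gripper":0},{"travel":[0.06,0,0],"spin":0,"gripper":0},{"travel":[0.06,0,0],"spin":0,"gripper":0}]'
python3 -m inch '[{"travel":[0.06,0,0],"spin":0,"gripper":0},{"travel":[0.06,0,0],"spin":0,"gripper":0},{"travel":[0.06,0,0],"spin":0,"gripper":0},{"travel":[0.04,0,0],"spin":0,"gripper":0},{"travel":[0,0,0],"spin":0,"gripper":0}]'
python3 -m inch '[{"travel":[0.03,0,0],"spin":0,"gripper":0},{"travel":[0.03,0,0],"spin":0,"gripper":0},{"travel":[0.03,0,0],"spin":0,"gripper":0},{"travel":[0,0,0],"spin":0,"gripper":0}]'
```

```text
time: 6.55
position: [433.9, -142.4, 40.5]
tool_rot: [180.0, -0.0, 179.3]
contact_force: [-1.6, 0.1, -0.5]
gripper_width: 0.5
gripper_force: 0.4
time: 6.97
position: [455.8, -142.3, 39.7]
tool_rot: [180.0, -0.0, 179.3]
contact_force: [0.2, 0.1, -0.1]
gripper_width: 0.3
gripper_force: 0.0
time: 7.3
position: [464.6, -142.3, 39.6]
tool_rot: [180.0, -0.0, 179.3]
contact_force: [-0.7, -0.0, -0.8]
gripper_width: 0.7
gripper_force: 0.3
```

```bash

python3 -m inch '[{"travel":[0.03,0,0],"spin":0,"gripper":0},{"travel":[0.02,0,0],"spin":0,"gripper":0},{"travel":[0.01,0,0],"spin":0,"gripper":0},{"travel":[0,0,0],"spin":0,"gripper":0}]'
python3 -m inch '[{"travel":[0.01,0,0],"spin":0,"gripper":0},{"travel":[0.01,0,0],"spin":0,"gripper":0},{"travel":[0,0,0],"spin":0,"gripper":0}]'
```

```text
time: 7.63
position: [469.6, -142.3, 39.6]
tool_rot: [180.0, -0.1, 179.3]
contact_force: [-2.7, 0.2, -0.7]
gripper_width: 0.4
gripper_force: 1.0
time: 7.88
position: [469.6, -142.3, 39.6]
tool_rot: [180.0, -0.3, 179.3]
contact_force: [-6.8, 0.2, 5.6]
gripper_width: 0.5
gripper_force: 3.4
```

```bash

python3 -m inch '[{"travel":[-0.15,0,0],"spin":0,"gripper":0},{"travel":[-0.1,0,0],"spin":0,"gripper":0},{"travel":[0,0,0],"spin":0,"gripper":0},{"travel":[0,-0.3,0],"spin":0,"gripper":0},{"travel":[0,-0.3,0],"spin":0,"gripper":0}]'
python3 -m inch '[{"travel":[0,-0.3,0],"spin":0,"gripper":0},{"travel":[0,-0.3,0],"spin":0,"gripper":0},{"travel":[0,-0.3,0],"spin":0,"gripper":0},{"travel":[0,-0.08,0],"spin":0,"gripper":0},{"travel":[0,0,0],"spin":0,"gripper":0}]'
python3 - <<'E'
from h import *
from bench import *
c=capture("top");d=capture("scene");print(get_state()["position"])
cv2.imwrite("pics/c.png",np.vstack([cv2.resize(x["frame"][a:a+h,b:b+200,::-1],(800,h*4),interpolation=cv2.INTER_CUBIC) for x,a,b,h in((c,155,160,70),(d,155,150,80))]))
E
```

```text
time: 8.3
position: [448.1, -201.5, 39.7]
tool_rot: [179.9, -0.0, 179.6]
contact_force: [-0.1, 0.2, -0.2]
gripper_width: 0.6
gripper_force: 0.0
time: 8.72
position: [446.9, -303.5, 39.6]
tool_rot: [-179.9, 0.0, 179.1]
contact_force: [-0.8, 0.6, 0.4]
gripper_width: 0.4
gripper_force: 0.0
[ 446.93144953 -299.73417436   39.58331231]
```

View pics/c.png

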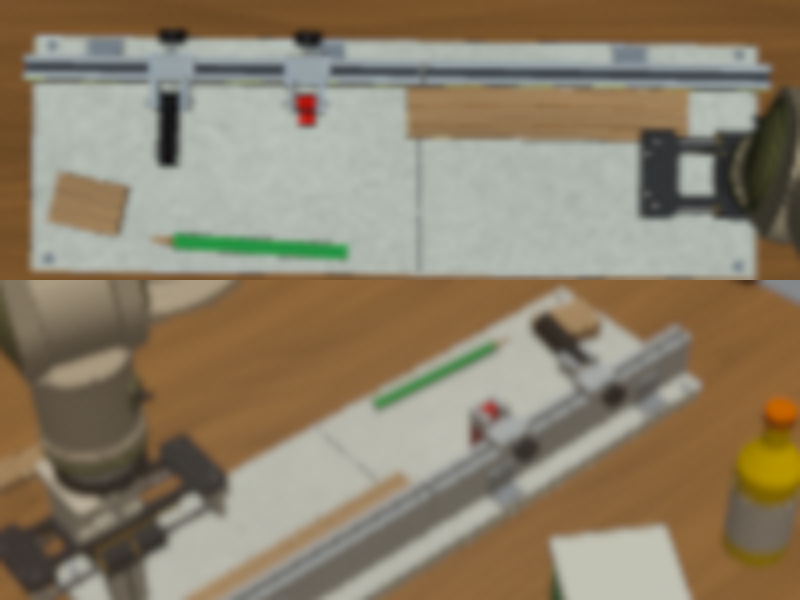

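The batten lies flush on the fence, with its front edge at crop y 138 and its ends at crop x 407 and 688. The left end is about 75 mm short of the red stop, so I now push from the right end.

```bash

python3 -m inch '[{"travel":[0.2,0,0],"spin":0,"gripper":0},{"travel":[0.2,0,0],"spin":0,"gripper":0},{"travel":[0.1,0,0],"spin":0,"gripper":0},{"travel":[0,0,0],"spin":0,"gripper":0},{"travel":[0,0.07,0],"spin":0,"gripper":0}]'
python3 -m inch '[{"travel":[0,0.06,0],"spin":0,"gripper":0},{"travel":[0,0.07,0],"spin":0,"gripper":0},{"travel":[0,0.07,0],"spin":0,"gripper":0},{"travel":[0,0.07,0],"spin":0,"gripper":0},{"travel":[0,0.07,0],"spin":0,"gripper":0}]'
python3 -m inch '[{"travel":[0,0.07,0],"spin":0,"gripper":0},{"travel":[0,0.07,0],"spin":0,"gripper":0},{"travel":[0,0.07,0],"spin":0,"gripper":0},{"travel":[0,0.06,0],"spin":0,"gripper":0},{"travel":[0,0,0],"spin":0,"gripper":0}]'
```

```text
time: 9.23
position: [496.3, -293.0, 39.4]
tool_rot: [180.0, -0.1, 179.4]
contact_force: [-0.3, 0.1, 0.8]
gripper_width: 0.4
gripper_force: 0.0
time: 9.65
position: [495.6, -258.8, 39.6]
tool_rot: [180.0, -0.2, 179.3]
contact_force: [-1.4, -2.2, -0.9]
gripper_width: 0.8
gripper_force: 1.1
time: 10.07
position: [496.8, -230.6, 39.6]
tool_rot: [179.9, -0.1, 179.4]
contact_force: [-0.8, -0.1, -0.2]
gripper_width: 0.6
gripper_force: 0.0
```

```bash

python3 -m inch '[{"travel":[0,0.05,0],"spin":0,"gripper":0},{"travel":[0,0.04,0],"spin":0,"gripper":0},{"travel":[0,0.04,0],"spin":0,"gripper":0},{"travel":[0,0.03,0],"spin":0,"gripper":0},{"travel":[0,0,0],"spin":0,"gripper":0}]'
python3 -m inch '[{"travel":[0,0.02,0],"spin":0,"gripper":0},{"travel":[0,0.02,0],"spin":0,"gripper":0},{"travel":[0,0,0],"spin":0,"gripper":0}]'
```

```text
time: 10.48
position: [497.1, -215.3, 39.7]
tool_rot: [179.9, -0.0, 179.4]
contact_force: [0.7, 0.2, -0.2]
gripper_width: 0.5
gripper_force: 0.0
time: 10.73
position: [496.7, -212.0, 39.7]
tool_rot: [180.0, -0.1, 179.3]
contact_force: [0.6, -0.5, 0.2]
gripper_width: 0.5
gripper_force: 0.0
```

```bash

python3 -m inch '[{"travel":[0,0.02,0],"spin":0,"gripper":0},{"travel":[0,0,0],"spin":0,"gripper":0}]'
python3 -m inch '[{"travel":[0,0.02,0],"spin":0,"gripper":0},{"travel":[0,0,0],"spin":0,"gripper":0}]'
```

```text
time: 10.9
position: [496.6, -210.1, 39.6]
tool_rot: [180.0, -0.1, 179.3]
contact_force: [0.5, -0.3, 1.0]
gripper_width: 0.7
gripper_force: 0.2
time: 11.07
position: [496.6, -208.3, 39.6]
tool_rot: [180.0, -0.1, 179.3]
contact_force: [0.5, -1.9, 0.5]
gripper_width: 0.3
gripper_force: 0.6
```

```bash

python3 -m inch '[{"travel":[0,0.02,0],"spin":0,"gripper":0},{"travel":[0,0,0],"spin":0,"gripper":0}]'
python3 -m inch '[{"travel":[0,0.01,0],"spin":0,"gripper":0},{"travel":[0,0,0],"spin":0,"gripper":0}]'
```

```text
time: 11.23
position: [496.7, -208.1, 39.8]
tool_rot: [-179.9, -0.1, 179.2]
contact_force: [-0.6, -6.7, -0.9]
gripper_width: 0.5
gripper_force: 3.8
time: 11.4
position: [496.7, -207.9, 39.8]
tool_rot: [-179.9, -0.0, 179.2]
contact_force: [0.6, -9.6, -0.5]
gripper_width: 0.5
gripper_force: 5.3
```

```bash

python3 -m inch '[{"travel":[0,-0.1,0],"spin":0,"gripper":0},{"travel":[0,-0.15,0],"spin":0,"gripper":0},{"travel":[0,0,0],"spin":0,"gripper":0},{"travel":[-0.3,0,0],"spin":0,"gripper":0},{"travel":[-0.2,0,0],"spin":0,"gripper":0}]'
python3 -m inch '[{"travel":[0,0,0],"spin":0,"gripper":0},{"travel":[0,0.3,0],"spin":0,"gripper":0},{"travel":[0,0.3,0],"spin":0,"gripper":0},{"travel":[0,0.3,0],"spin":0,"gripper":0},{"travel":[0,0,0],"spin":0,"gripper":0}]'
python3 -m inch '[{"travel":[0.1,0,0],"spin":0,"gripper":0},{"travel":[0.06,0,0],"spin":0,"gripper":0},{"travel":[0,0,0],"spin":0,"gripper":0}]'
```

```text
time: 11.82
position: [445.3, -229.8, 39.4]
tool_rot: [179.9, -0.1, 179.3]
contact_force: [-0.8, 0.3, -0.6]
gripper_width: 0.6
gripper_force: 0.0
time: 12.23
position: [447.1, -134.1, 39.5]
tool_rot: [179.8, -0.1, 179.7]
contact_force: [-0.8, 0.2, 0.5]
gripper_width: 0.7
gripper_force: 0.0
time: 12.48
position: [465.2, -141.2, 39.7]
tool_rot: [180.0, 0.1, 179.3]
contact_force: [-0.1, -1.0, 0.4]
gripper_width: 0.3
gripper_force: 0.0
```

```bash

python3 -m inch '[{"travel":[0.02,0,0],"spin":0,"gripper":0},{"travel":[0.02,0,0],"spin":0,"gripper":0},{"travel":[0.02,0,0],"spin":0,"gripper":0},{"travel":[0,0,0],"spin":0,"gripper":0}]'
python3 -m inch '[{"travel":[-0.1,0,0],"spin":0,"gripper":0},{"travel":[-0.1,0,0],"spin":0,"gripper":0},{"travel":[0,0.3,0],"spin":0,"gripper":0},{"travel":[0,0.3,0],"spin":0,"gripper":0},{"travel":[0,0.3,0],"spin":0,"gripper":0}]'
python3 -m inch '[{"travel":[0,0.1,0],"spin":0,"gripper":0},{"travel":[0,0,0],"spin":0,"gripper":0},{"travel":[0.1,0,0],"spin":0,"gripper":0},{"travel":[0.06,0,0],"spin":0,"gripper":0},{"travel":[0,0,0],"spin":0,"gripper":0}]'
```

```text
time: 12.82
position: [468.9, -140.9, 39.6]
tool_rot: [180.0, -0.1, 179.3]
contact_force: [-0.4, 0.6, -0.1]
gripper_width: 0.4
gripper_force: 0.0
time: 13.23
position: [446.8, -50.3, 39.7]
tool_rot: [180.0, -0.1, 179.2]
contact_force: [1.6, 0.2, -0.3]
gripper_width: 0.7
gripper_force: 0.0
time: 13.65
position: [466.7, -41.9, 39.7]
tool_rot: [180.0, 0.0, 179.2]
contact_force: [0.7, 0.3, 0.0]
gripper_width: 0.1
gripper_force: 0.0
```

```bash

python3 -m inch '[{"travel":[0.02,0,0],"spin":0,"gripper":0},{"travel":[0.02,0,0],"spin":0,"gripper":0},{"travel":[0.01,0,0],"spin":0,"gripper":0},{"travel":[0,0,0],"spin":0,"gripper":0}]'
python3 -m inch '[{"travel":[0.01,0,0],"spin":0,"gripper":0},{"travel":[0,0,0],"spin":0,"gripper":0}]'
```

```text
time: 13.98
position: [469.7, -40.7, 39.6]
tool_rot: [180.0, -0.1, 179.3]
contact_force: [-0.6, 0.8, 0.3]
gripper_width: 0.2
gripper_force: 0.0
time: 14.15
position: [470.6, -40.4, 39.6]
tool_rot: [180.0, -0.1, 179.3]
contact_force: [0.8, 1.0, -0.7]
gripper_width: 0.4
gripper_force: 0.0
```

```bash

python3 -m inch '[{"travel":[0.01,0,0],"spin":0,"gripper":0},{"travel":[0.01,0,0],"spin":0,"gripper":0},{"travel":[0,0,0],"spin":0,"gripper":0}]'
python3 -m inch '[{"travel":[-0.1,0,0],"spin":0,"gripper":0},{"travel":[-0.1,0,0],"spin":0,"gripper":0},{"travel":[0,-0.35,0],"spin":0,"gripper":0},{"travel":[0,-0.35,0],"spin":0,"gripper":0},{"travel":[0,-0.15,0],"spin":0,"gripper":0}]'
python3 -m inch '[{"travel":[0,0,0],"spin":0,"gripper":0},{"travel":[0.1,0,0],"spin":0,"gripper":0},{"travel":[0.06,0,0],"spin":0,"gripper":0},{"travel":[0.02,0,0],"spin":0,"gripper":0},{"travel":[0,0,0],"spin":0,"gripper":0}]'
```

```text
time: 14.4
position: [470.8, -40.4, 39.5]
tool_rot: [180.0, -0.3, 179.3]
contact_force: [-4.4, 0.8, 3.7]
gripper_width: 0.4
gripper_force: 2.4
time: 14.82
position: [451.6, -128.6, 39.7]
tool_rot: [-179.9, -0.1, 179.2]
contact_force: [-0.1, 0.1, 0.0]
gripper_width: 0.5
gripper_force: 0.0
time: 15.23
position: [469.8, -124.1, 39.5]
tool_rot: [180.0, -0.3, 179.4]
contact_force: [-4.4, -2.2, 2.2]
gripper_width: 0.6
gripper_force: 1.9
```

```bash

python3 -m inch '[{"travel":[-0.1,0,0],"spin":0,"gripper":0},{"travel":[-0.15,0,0],"spin":0,"gripper":0},{"travel":[0,0,0.3],"spin":0,"gripper":0},{"travel":[0,0,0.4],"spin":0,"gripper":0},{"travel":[0,0,0.4],"spin":0,"gripper":0}]'
python3 -m inch '[{"travel":[0,-0.35,0.2],"spin":0,"gripper":0},{"travel":[0,-0.4,0],"spin":0,"gripper":0},{"travel":[0,-0.4,0],"spin":0,"gripper":0},{"travel":[0,-0.4,0],"spin":0,"gripper":0},{"travel":[0,-0.4,0],"spin":0,"gripper":0}]'
python3 -m inch '[{"travel":[0,-0.4,0],"spin":0,"gripper":0},{"travel":[0,-0.4,0],"spin":0,"gripper":0},{"travel":[0,-0.4,0],"spin":0,"gripper":0},{"travel":[0,0,0],"spin":0,"gripper":0},{"travel":[0,0,0],"spin":0,"gripper":0}]'
python3 - <<'E'
from h import *
from bench import *
c=capture("top");d=capture("scene")
cv2.imwrite("pics/d.png",np.vstack([cv2.resize(x["frame"][a:a+h,b:b+200,::-1],(800,h*4),interpolation=cv2.INTER_CUBIC) for x,a,b,h in((c,155,160,70),(d,155,150,80))]))
S,B=pickle.load(open("fit.pkl","rb"))
f=lambda P:((proj(c,pose(S,P))-[160,155]+.5)*4-.5).round(1).tolist()
print(f([[-44,67.8,40],[-44,-172.2,40],[-35,67.8,26],[-35,75.8,26],[0,-172,40]]))
E
```

```text
time: 15.65
position: [444.7, -123.7, 150.2]
tool_rot: [179.9, -0.2, 179.5]
contact_force: [1.0, 0.3, -0.5]
gripper_width: 0.8
gripper_force: 0.0
time: 16.07
position: [446.1, -320.9, 170.0]
tool_rot: [180.0, -0.0, 179.5]
contact_force: [0.6, -0.2, -0.2]
gripper_width: 0.4
gripper_force: 0.0
time: 16.48
position: [445.5, -441.4, 168.9]
tool_rot: [180.0, -0.1, 179.2]
contact_force: [0.3, -0.3, -0.3]
gripper_width: 0.3
gripper_force: 0.0
[[316.6, 137.6], [600.1, 141.4], [317.0, 127.7], [307.6, 127.5], [600.3, 89.5]]
```

View pics/d.png

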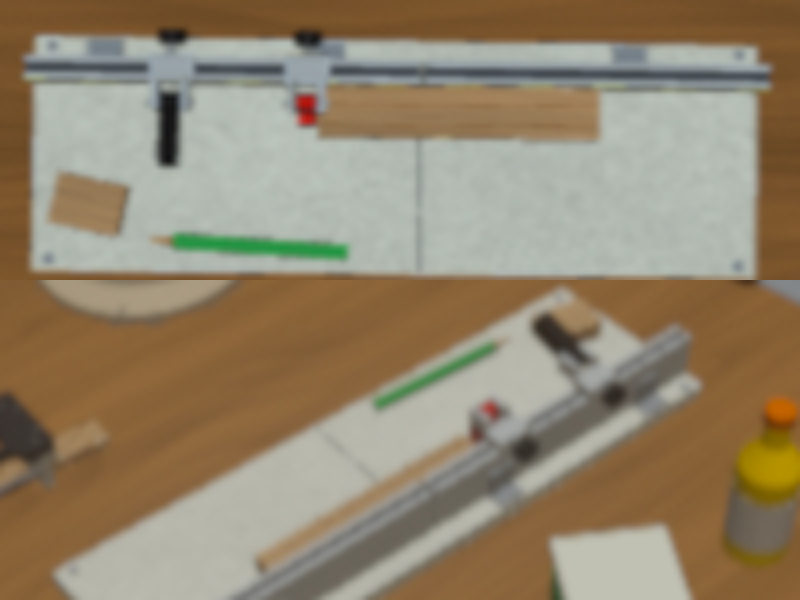

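The batten lies flush on the fence: its front edge is at crop y 138–141, against a predicted 137.6–141.4. Its left end is at crop x 317 against the red stop, and the red arm hangs down with its front at y 127. Black is still raised and the offcut and pencil have not moved.

```bash
python3 -c "from bench import finish_job; print(finish_job())"
```

```text
the job is handed in; nothing more can be done
None
```

The job is handed in at about 16.6 s: the red stop is fully down, the batten lies flat on the fence and butts against the stop, the black stop is still raised, and the offcut, pencil and glue bottle look unmoved in the last pictures.

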